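Draw the cover off an instrument whose chassis is stuck in it

ROBOT

A 6-joint arm with a two-finger parallel gripper is mounted at the origin on the work surface. World frame = base frame: x ahead of the robot, y to its left, z up, the work surface at z = 0. Lengths are in mm, angles in rad, forces in N, time in s.
With the tool pointing down it reaches from about 275 to 750 mm from the base axis. Payload 10.2 kg.
Tool frame: the origin (TCP) lies on the front face of the gripper's body, between the roots of the fingers; the fingertips stand 73 mm ahead of it and the grasp point (between the pads) lies 54 mm ahead of it; z points along the fingers, y is the line along which they close (so a half turn about z gives the same grasp; the last joint's range is limited). The gripper opens to 85 mm and grips with 20 to 120 N. Pads are 22 mm wide; open, the fingers measure 114 mm over their backs; the gripper's body (76 mm by 85 mm) begins 54 mm behind the grasp point. The pads swing forward as they close: fully open they stand 13 mm farther back than shut.
Start: joints at [0.878, 0.313, 1.498, -0, 1.331, -0.223], TCP at [237.685, 468.121, 303.894] pointing down, gripper open.
Joint ranges: [-2.94, 2.94], [-0.97, 2.17], [0.19, 2.56], [-1.23, 4.37], [0.02, 3.11], [-2.88, 2.88]. Speed limits (rad/s): [2.39, 2.39, 3.01, 3.14, 3.14, 3.14].

INTERFACE

Orientations are given as a unit quaternion [w, x, y, z].
In Python, from rig import * gives the robot as it stands.
- The arm moves only by the tool step_arm, never from a script. Its argument "plan" is a list of rows, each an object with "offset": the shift along the tool's x, y, z in cm, a list of three; "rot": the turn, a rotation vector about the tool's x, y, z in degrees, a list of three; "gripper": the finger opening in cm, from 0 to 8.54. In form: [{"offset": [x, y, z], "rot": [wx, wy, wz], "gripper": gripper}, ...]. A call has 1 to 12 rows; each row is the pose to reach, as a shift and turn from the pose commanded when the call began, along the tool's axes at that moment; what a row does not reach only later rows make up. A row lasts 1/10 s, in which the tool goes at most 50 mm and 8.59 degrees, less where a joint would pass 70% of its speed; a pose out of reach is approached as far as the arm can. A call with a gripper value outside its range is refused whole. The fingers move at their own pace and stop on an object; "squeeze" is the grip in N (left out, the last holds). Time passes only in rows, so rows that repeat a pose let the fingers close. It gives the time, the measured TCP pose, the force, the opening and the grip force at its end, in the units of the state.
- sense(): the state, without advancing time (a new reading comes with each control period).
- capture(name): name is "scene" or "top" or "wrist"; returns a dict with "color" (400x640x3 uint8, red, green, blue), "depth" (400x640 float32, mm along the optical axis (not along the pixel's ray), 0 where there is no reading), "vertical_fov" (degrees; the focal length in pixels is half the picture's height over the tangent of half this angle, whatever the lens; pixels are square), "cx", "cy" (the principal point, pixels), "rvec" (rotation vector, rad) and "tvec" (3), from world to camera coordinates, as OpenCV has them; the wrist camera has in their place "mount" (4x4, takes a point from camera to tool coordinates, whose origin is the TCP and whose axes are the flange's). Camera axes: x right, y down, z forward; pixel columns grow to the right and rows downward; lengths in mm; the calibration is good to about 2 mm. A picture is of the moment at which its call begins: read the wrist's pose just before it.
- finish_job(): hands the job in; it is judged then, once.
The state is a dict: "time_s": time; "joints": joint angles; "dq": joint speeds; "tau": joint torques, N m; "eef_pos": TCP position; "ee_rot": TCP orientation; "force": force on the tool from outside, world axes, zero at the start; "wrist_torque": the same for the moment, N m; "grip_width": opening from 0.0 (shut) to 1.0 (fully open); "grip_force": force on a finger pad.
Only numpy, scipy, OpenCV 4.12 (cv2) and the standard library are available. Lean on these libraries where they do the work, as an engineer would, in place of code of your own. Each camera call takes 0.05 s, during which the arm holds its last target. There are 200 camera calls.

TASK

The instrument in the tilted service cradle has its circuit chassis stuck in its black cover. Swing the cradle's hold-down arm fully across the bare left end of the chassis, then draw the cover off without pulling the chassis out of its seat, leaving it held under the arm, and set the cover gently down in the empty shallow tray, flat on the tray's floor with its open side down. Do not disturb the other things on the table.

Things in the scene. Friction and masses are not known exactly. Their poses are not given: they have to be found in the camera images.
- nest: The service cradle's aluminium nest plate, 122 x 224 mm, fixed, tilted 25 degrees to face up and towards the robot. Origin: centre of the chassis's seat on its upper face, 85 mm above the table. x runs up the slope (away from the robot), y level to the left, z square out of the plate. Ledges 5 mm high round the seat (lower one at x = -37); steel lip over the right end, 13 mm high.
- holddown (a joint): Hold-down arm: steel strap 18 mm wide, 6 thick, underside 8 mm over the nest plate, turning about the nest's z direction at nest x = 47, y = 84 mm. 0: open, pointing left (+y of the nest), clear; grows as it swings down-slope; 1.57 rad: fully across, at its stop, pointing down-slope (-x) over the chassis's bare left end with 2 mm gap. Stays where left; about 1 N at the knob moves it.
- holddown_knob (a point): Grip point of the arm's black upright round knob (18 mm diameter with a 21 mm cap; it stands from 14 to 48 mm above the nest plate). This point is 36 mm above the plate, 104 mm from the arm's pivot axis, and moves with the arm.
- chassis: The instrument's loose chassis: aluminium plate 66 x 200 x 6 mm in the nest (origin under its centre, axes as the nest's), ends bare for 35 mm left and right of the cover; circuit board parts on it up to 40 mm high inside the cover. Copper spring fingers grip the cover's end walls with 8 to 13 N in all, more than the chassis weighs (0.4 kg), so unless held down it comes along.
- cover_center (a point): Centre (half-way up) of the black plastic cover, a rigid box open underneath, outside 58 x 130 x 46 mm (x, y, z), walls 3 mm, about 0.14 kg. It sits on the chassis plate, rim 6 mm and this point 29 mm above the nest plate. Axes as the nest's at the start: x across its width (up the slope), y along its length (level), z out of its closed top. Drawn 45 mm along z it is clear of the chassis.
- tray_in (a point): Centre of the inner floor of the empty shallow grey tray, fixed, 160 x 190 x 25 mm outside (x, y, z), walls and floor 4 mm, so the inside is 152 x 182 mm, 21 mm deep. Its floor is level.
- multimeter: Bystander, not to be disturbed: yellow multimeter lying on its back, 82 x 165 x 36 mm.
- screwdriver: Bystander, not to be disturbed: screwdriver lying flat, red handle, length 190 mm.
- hex_key: Bystander, not to be disturbed: dark L-shaped hex key lying flat, 90 x 30 x 6 mm.
- adaptor: Bystander, not to be disturbed: black mains adaptor, 75 x 50 x 34 mm.
- half_shell: Bystander, not to be disturbed: small open black half shell lying open side up, 85 x 75 x 22 mm.
- tape_roll: Bystander, not to be disturbed: roll of tape, 90 x 90 x 22 mm.
- screw_dish: Bystander, not to be disturbed: round steel dish with screws, 92 x 92 x 18 mm.
- cover: The cover as a body (see cover_center): origin at the centre of its open rim, 23 mm under cover_center; same axes.
Mind the look-alikes: they are no part of the job. Of the things that look like the part that bears tray_in, take the one that is farthest from the robot's base at the start.

How it is judged (in metres and radians):
On the way, in this order (a step that is already met when the one before it is completed fails the run):
1. the hold-down arm is fully across the chassis, the cover still on it (value of joint holddown above 1.42 rad and z of cover_center in the frame of nest below 0.04 m), for 0.2 s.
2. the cover is clear of the chassis, which is seated under the hold-down arm (value of joint holddown above 1.42 rad and z of cover_center in the frame of nest above 0.08 m and z of chassis in the frame of nest below 0.004 m and angle between the z axis of chassis and the z axis of nest, either way round below 0.05 rad), for 0.1 s.
At the end, for the whole second after the job is handed in: The cover stands at rest, released, flat on the tray's floor with its open side down (centre 18 to 28 mm above the floor, within 6 degrees of level); the chassis is still seated in the nest (within 4 mm and 3 degrees) and the hold-down arm still fully across it (over 1.42 rad) (value of joint holddown above 1.42 rad and z of chassis in the frame of nest below 0.004 m and angle between the z axis of chassis and the z axis of nest, either way round below 0.05 rad and z of cover_center in the frame of tray_in between 0.018 and 0.028 m and x of cover_center in the frame of tray_in between -0.06 and 0.06 m and y of cover_center in the frame of tray_in between -0.07 and 0.07 m and angle between cover_center's own z axis and vertical below 0.1 rad and linear speed of cover below 0.02 m/s); the robot touches nothing.
It fails at once if the chassis is dragged up out of its seat by more than 10 mm (z of chassis in the frame of nest above 0.01 m).
It fails at once if the cover is dropped or thrown into the tray (over 0.5 m/s within 30 mm of its floor) (z of cover_center in the frame of tray_in below 0.053 m and horizontal distance between cover_center and tray_in below 0.12 m and linear speed of cover above 0.5 m/s).
It fails at once if another thing on the table is moved by more than 30 mm (distance of any of multimeter, screwdriver, hex_key, adaptor, half_shell, tape_roll, screw_dish from where it was at the start of the episode above 0.03 m).
It also fails if it takes over 58 s, if anything falls off the work surface, if the arm or the gripper's body presses on something with over 40 N, if the wrist force passes 120 N, or if a joint passes its speed limit or range.

## Working session

There is one attempt and no reset: what is moved stays moved. The work goes in short steps, Python scripts to look and compute and a tool call to move; the robot and the scene stay as the last step left them, time stands still between calls to the robot, and variables do not carry over. Pictures are saved under pics/ and viewed, at most 10 in all, crops included, and the job is handed in when it is done.

Besides the shell and the picture viewer there is one more tool, called after "Call:" as name([rows], argument=value, ...), one row to a line, values as JSON. step_arm: Moves the arm, as the interface text tells. Its arguments: {"type":"object","properties":{"plan":{"type":"array"},"squeeze":{"type":"number"}},"required":["plan"]}

```bash
ls; mkdir -p pics; cat > h.py <<'E'
import numpy as np, cv2
from rig import *
from scipy.spatial.transform import Rotation as R
def cam(name):
    s=sense(); c=capture(name); h,w=c["depth"].shape
    f=h/2/np.tan(np.radians(c["vertical_fov"])/2)
    if "mount" in c:
        q=s["ee_rot"]; T=np.eye(4); T[:3,:3]=R.from_quat([q[1],q[2],q[3],q[0]]).as_matrix(); T[:3,3]=s["eef_pos"]
        M=T@np.array(c["mount"])
    else:
        M=np.eye(4); r=cv2.Rodrigues(np.array(c["rvec"],float).reshape(3,1))[0]; M[:3,:3]=r.T; M[:3,3]=-r.T@np.array(c["tvec"]).ravel()
    u,v=np.meshgrid(np.arange(w),np.arange(h)); d=c["depth"]
    P=np.stack([(u-c["cx"])/f*d,(v-c["cy"])/f*d,d],-1)@M[:3,:3].T+M[:3,3]
    P[d==0]=np.nan
    return c["color"],P,M,f,c
E
python3 - <<'E'
from h import *
print(sense())
for n in("scene","top"):
    col,P,M,f,c=cam(n); cv2.imwrite(f"pics/{n}.png",col[...,::-1]); np.savez(f"{n}.npz",col=col,P=P,M=M,f=f)
    print(n,M.round(2),f,c["cx"],c["cy"],np.isnan(P).mean())
E
```

```text
pics
{'time_s': 0.0, 'joints': array([ 8.77588838e-01,  3.13446406e-01,  1.49845702e+00,  4.66483656e-05,
        1.33097047e+00, -2.23400834e-01]), 'dq': array([-0.00051214, -0.00015309, -0.00137329,  0.0002768 , -0.00117927,
        0.00090073]), 'tau': array([ 1.52874563e-04, -4.12277377e+01, -2.59741241e+01, -2.88114388e-04,
        4.29515829e-03, -4.72315733e-06]), 'eef_pos': array([237.57051784, 467.98751144, 303.32934412]), 'ee_rot': array([-3.03744385e-04,  2.32754324e-01,  9.72535354e-01, -5.64489990e-04]), 'force': array([-0.45516533,  0.02534129, -0.07340715]), 'wrist_torque': array([-0.02597469,  0.03613921,  0.00338155]), 'grip_force': 0.0, 'grip_width': 0.9973993441904614}
scene [[ 3.60000e-01  6.70000e-01 -6.50000e-01  1.40651e+03]
 [ 9.30000e-01 -2.70000e-01  2.40000e-01 -3.18110e+02]
 [-2.00000e-02 -6.90000e-01 -7.20000e-01  1.13469e+03]
 [ 0.00000e+00  0.00000e+00  0.00000e+00  1.00000e+00]] 491.1756110873015 320.5718410956617 202.5681554780477 0.00448828125
top [[-2.00000e-02 -9.80000e-01  1.80000e-01  2.61570e+02]
 [-1.00000e+00  2.00000e-02  1.00000e-02  1.12400e+01]
 [-1.00000e-02 -1.80000e-01 -9.80000e-01  1.41223e+03]
 [ 0.00000e+00  0.00000e+00  0.00000e+00  1.00000e+00]] 470.48168965075325 318.11035310794716 195.9584018749142 0.00402734375
```

View pics/scene.png

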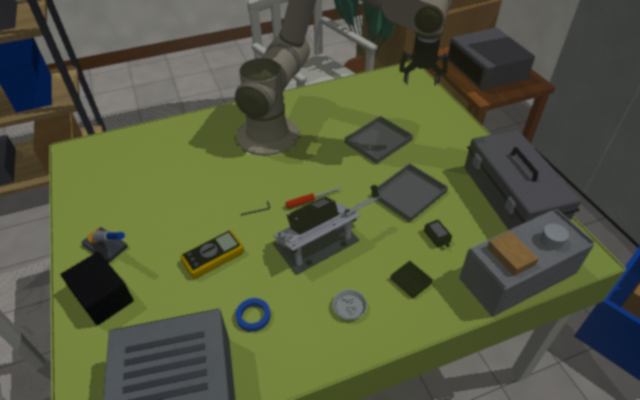

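View pics/top.png

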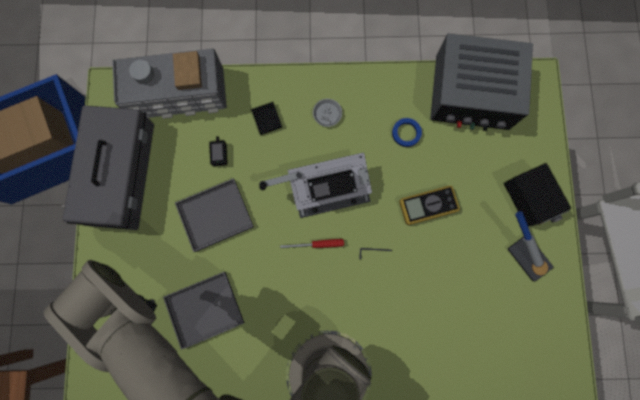

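The scene view shows the cradle at (318,225) with the arm's knob at (376,190) and trays at (408,192) and (378,138). The top view shows the cover at (335,187), knob (263,185), and trays at (215,215) and (205,310); the first is the far one.

```bash
python3 - <<'E'
from h import *
d=np.load("top.npz"); P=d["P"]; col=d["col"]
# trays
for (u,v) in [(215,215),(205,310),(263,185),(335,187),(365,187),(300,195)]:
    print((u,v),np.nanmedian(P[v-1:v+2,u-1:u+2].reshape(-1,3),0).round(1))
# cradle points
sub=P[140:225,250:385].reshape(-1,3); sub=sub[sub[:,2]>60]
g=np.radians(25)
# cover: dark, high points
c=col[140:225,250:385].reshape(-1,3).astype(int).sum(1); S=P[140:225,250:385].reshape(-1,3)
dark=S[(c<150)&(S[:,2]>100)&(S[:,2]<175)]
print(len(dark),np.median(dark,0))
A=dark-np.median(dark,0)
for i in range(5):
    _,_,V=np.linalg.svd(A-A.mean(0),full_matrices=False); n=V[2]*np.sign(V[2,2]); r=(A-A.mean(0))@n; A=A[abs(r)<max(4,2*r.std())]
print("normal",n,"tilt",np.degrees(np.arccos(n[2])),"yaw",np.degrees(np.arctan2(-n[1],-n[0])),len(A))
# tray rims
T=P[170:260,165:265].reshape(-1,3); C=col[170:260,165:265].reshape(-1,3).astype(int)
m=(T[:,2]>-5)&(T[:,2]<40)&(C[:,1]-C[:,2]<25)
img=m.reshape(90,100).astype(np.uint8); nn,lab,st,ce=cv2.connectedComponentsWithStats(img); k=1+np.argmax(st[1:,4])
q=T[(lab==k).ravel()]; rect=cv2.minAreaRect(q[:,:2].astype(np.float32)); print(rect,np.percentile(q[:,2],[5,50,95]))
E
```

```text
(215, 215) [462.7 333.2   4. ]
(205, 310) [183.4 356.7   3.4]
(263, 185) [522.9 169.5 148.7]
(335, 187) [516.7 -28.1 133.4]
(365, 187) [ 526.1 -116.4   76.1]
(300, 195) [504.5  71.4  84.4]
819 [526.19137326 -28.17652911 134.17553422]
normal [-0.41333715 -0.07277553  0.9076652 ] tilt 24.81533185972133 yaw 9.985620029351335 651
((464.5452575683594, 337.05902099609375), (170.33929443359375, 198.10153198242188), 22.382165908813477) [-0.07017522  5.39959757 24.66993643]
```

```bash
cat >> h.py <<'E'
def axes(yaw,tilt=25):
    a=np.radians(yaw);g=np.radians(tilt)
    return np.array([[np.cos(g)*np.cos(a),np.cos(g)*np.sin(a),np.sin(g)],[-np.sin(a),np.cos(a),0],[-np.sin(g)*np.cos(a),-np.sin(g)*np.sin(a),np.cos(g)]]).T
def toolR(N): # tool x=nest y, tool y=nest x, z=-n
    return np.stack([N[:,1],N[:,0],-N[:,2]],1)
def go(tcp,Rt):
    s=sense(); q=s["ee_rot"]; R0=R.from_quat([q[1],q[2],q[3],q[0]]).as_matrix()
    off=R0.T@(np.array(tcp)-s["eef_pos"])/10; rv=R.from_matrix(R0.T@Rt).as_rotvec(degrees=True)
    print("offset cm",off.round(2),"rot deg",rv.round(1)); return off,rv
E
python3 - <<'E'
from h import *
c=capture("wrist"); print(np.array(c["mount"]).round(3),c["vertical_fov"])
go([413,13,357],toolR(axes(10)))
E
```

```text
[[-0.0000e+00 -9.6100e-01 -2.7500e-01  6.8672e+01]
 [ 1.0000e+00 -0.0000e+00  1.0000e-03 -1.4900e-01]
 [-1.0000e-03 -2.7500e-01  9.6100e-01 -6.7755e+01]
 [ 0.0000e+00  0.0000e+00  0.0000e+00  1.0000e+00]] 64.2619990948107
offset cm [-36.24 -32.63  -5.33] rot deg [-23.2 -11.6  52.2]
```

Call:
step_arm([
  {"offset": [-36.2,-32.6,-5.3],"rot": [-23.2,-11.6,52.2],"gripper": 8.5},
  {"offset": [-36.2,-32.6,-5.3],"rot": [-23.2,-11.6,52.2],"gripper": 8.5},
  {"offset": [-36.2,-32.6,-5.3],"rot": [-23.2,-11.6,52.2],"gripper": 8.5},
  {"offset": [-36.2,-32.6,-5.3],"rot": [-23.2,-11.6,52.2],"gripper": 8.5},
  {"offset": [-36.2,-32.6,-5.3],"rot": [-23.2,-11.6,52.2],"gripper": 8.5},
  {"offset": [-36.2,-32.6,-5.3],"rot": [-23.2,-11.6,52.2],"gripper": 8.5},
  {"offset": [-36.2,-32.6,-5.3],"rot": [-23.2,-11.6,52.2],"gripper": 8.5},
  {"offset": [-36.2,-32.6,-5.3],"rot": [-23.2,-11.6,52.2],"gripper": 8.5},
  {"offset": [-36.2,-32.6,-5.3],"rot": [-23.2,-11.6,52.2],"gripper": 8.5},
  {"offset": [-36.2,-32.6,-5.3],"rot": [-23.2,-11.6,52.2],"gripper": 8.5},
  {"offset": [-36.2,-32.6,-5.3],"rot": [-23.2,-11.6,52.2],"gripper": 8.5},
  {"offset": [-36.2,-32.6,-5.3],"rot": [-23.2,-11.6,52.2],"gripper": 8.5},
])

```text
time_s: 1.35
eef_pos: [412.8, 13.1, 356.6]
ee_rot: [0.139, 0.628, 0.747, 0.166]
force: [-1.0, 0.6, 0.2]
grip_width: 0.989
grip_force: 0.0
```

```bash
python3 - <<'E'
from h import *
col,P,M,f,c=cam("wrist"); cv2.imwrite("pics/w1.png",col[...,::-1]); np.savez("w1.npz",col=col,P=P,M=M,f=f,cx=c["cx"],cy=c["cy"])
E
```

```text
(no output)
```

View pics/w1.png

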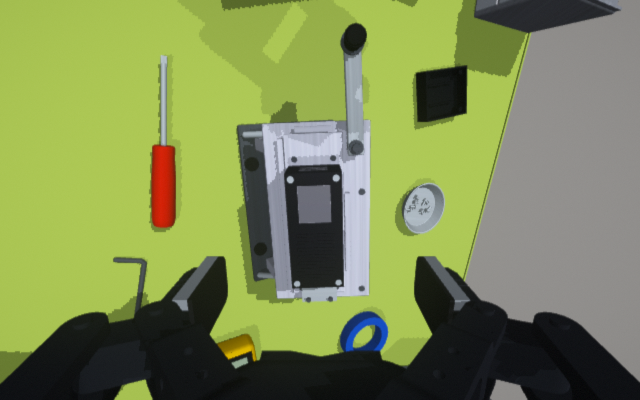

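The wrist view shows the cover's top at about (286–343, 168–288), the pivot at (355,148), and the knob cap at (355,36). The arm points left, so it is open.

```bash
python3 - <<'E'
from h import *
d=np.load("w1.npz"); P=d["P"]; col=d["col"].astype(int)
def plane(Q,t=2):
    for i in range(8):
        m=Q.mean(0); _,_,V=np.linalg.svd(Q-m,full_matrices=False); n=V[2]*np.sign(V[2,2]); Q=Q[abs((Q-m)@n)<t]
    return m,n,Q
m,n,Q=plane(P[185:280,292:338].reshape(-1,3))
print("top",m.round(1),n.round(3),np.degrees(np.arccos(n[2])),np.degrees(np.arctan2(-n[1],-n[0])))
# pixels of cover top
h=(P-m)@n
mask=((abs(h)<4)).astype(np.uint8); mask[:150]=0;mask[300:]=0;mask[:,:270]=0;mask[:,360:]=0
k,lab,st,ce=cv2.connectedComponentsWithStats(mask); j=1+np.argmax(st[1:,4]); print(st[j])
T=P[lab==j]
for yaw0 in (10,):
    N=axes(yaw0); L=(T)@N
    r=cv2.minAreaRect(L[:,:2].astype(np.float32)); print("rect in nest axes",r, np.median(L[:,2]))
    yaw=yaw0
    lo,hi=np.percentile(L,[.5,99.5],axis=0); print(lo,hi)
    cen=N@np.array([r[0][0],r[0][1],np.median(L[:,2])]); print("cover top centre",cen.round(1))
    nest=cen-52*N[:,2]; print("nest",nest.round(1),"(z should be 85)")
# plate height
hh=h[130:290,265:370]; pl=hh[(hh<-30)&(hh>-65)]; hist=np.histogram(pl,bins=range(-65,-29,2)); print(hist[0],hist[1])
# knob
k=P[20:62,335:375].reshape(-1,3); L=(k-nest)@N; c=col[20:62,335:375].reshape(-1,3).sum(1)
s=(c<150)&(L[:,2]>5)&(L[:,2]<60); print(np.histogram(L[s,2],bins=range(0,64,4)))
t=s&(L[:,2]>44); print("cap",t.sum(),L[t].min(0),L[t].max(0),np.median(L[t],0))
E
```

```text
Traceback (most recent call last):
numpy.linalg.LinAlgError: SVD did not converge
```

```bash
cat > m.py <<'E'
from h import *
d=np.load("w1.npz"); P=d["P"]; col=d["col"].astype(int)
print("nan",np.isnan(P[...,0]).mean())
def plane(Q,t=3):
    Q=Q[~np.isnan(Q[:,0])]
    for i in range(8):
        m=Q.mean(0); _,_,V=np.linalg.svd(Q-m,full_matrices=False); n=V[2]*np.sign(V[2,2]); Q=Q[abs((Q-m)@n)<t]
    return m,n,Q
m,n,Q=plane(P[185:280,292:338].reshape(-1,3))
print("top",m.round(1),n.round(3),len(Q),np.degrees(np.arccos(n[2])),np.degrees(np.arctan2(-n[1],-n[0])))
h=(P-m)@n
mask=((abs(h)<4)).astype(np.uint8); mask[:150]=0;mask[300:]=0;mask[:,:270]=0;mask[:,360:]=0
k,lab,st,ce=cv2.connectedComponentsWithStats(mask); j=1+np.argmax(st[1:,4]); print(st[j])
T=P[lab==j]
N=axes(10); L=T@N
r=cv2.minAreaRect(L[:,:2].astype(np.float32)); print("rect in nest axes",r, np.median(L[:,2]))
cen=N@np.array([r[0][0],r[0][1],np.median(L[:,2])]); print("cover top centre",cen.round(1))
nest=cen-52*N[:,2]; print("nest",nest.round(1),"(z should be 85)")
hh=h[130:290,265:370]; pl=hh[(hh<-30)&(hh>-65)]; hist=np.histogram(pl,bins=range(-65,-29,2)); print(hist[0],hist[1])
k=P[20:62,335:375].reshape(-1,3); L=(k-nest)@N; c=col[20:62,335:375].reshape(-1,3).sum(1)
s=(c<150)&(L[:,2]>5)&(L[:,2]<60); print(np.histogram(L[s,2],bins=range(0,64,4)))
t=s&(L[:,2]>44); print("cap",t.sum(),L[t].min(0),L[t].max(0),np.median(L[t],0))
E
python3 m.py
```

```text
nan 0.004
top [518.7 -20.9 129.9] [-0.413 -0.093  0.906] 4349 25.068645899343988 12.69617394105734
[ 284  171   60  117 6347]
rect in nest axes ((515.2775268554688, -110.99445343017578), (58.082584381103516, 130.95120239257812), 2.026078224182129) -96.69427349515571
cover top centre [519.4 -21.1 130.1]
nest [541.1 -17.3  83. ] (z should be 85)
[   0    0    0    0    6 1358 4041  201 1457 1678   59   18  187  164
   60   99   50] [-65 -63 -61 -59 -57 -55 -53 -51 -49 -47 -45 -43 -41 -39 -37 -35 -33 -31]
(array([  0,   0,   0,   0,  40,  31,  15,  12,   6,   1,   1,  67, 348,
         9,   0]), array([ 0,  4,  8, 12, 16, 20, 24, 28, 32, 36, 40, 44, 48, 52, 56, 60]))
cap 424 [ 27.27478397 178.93991978  44.20111581] [ 46.4959547  198.61521754  52.65788533] [ 36.76325252 188.01556976  50.32818701]
```

```bash
cat >> h.py <<'E'
YAW=12.2; N=axes(YAW); NEST=np.array([519.4,-21.1,130.1])-52*N[:,2]; RT=toolR(N)
def nest(p): return NEST+N@np.array(p,float)
E
python3 - <<'E'
from h import *
d=np.load("w1.npz"); P=d["P"]; col=d["col"].astype(int)
k=P[20:62,335:375].reshape(-1,3); L=(k-NEST)@N; c=col[20:62,335:375].reshape(-1,3).sum(1)
t=(c<150)&(L[:,2]>46)&(L[:,2]<60); a=(L[t].min(0)+L[t].max(0))/2
print("nest",NEST,"cap",a,np.median(L[t],0),L[t].max(0)-L[t].min(0))
kx,ky=a[:2]
print("above");go(nest([kx,ky,150]),RT)
print("grasp rel to start");go(nest([kx,ky,93]),RT)
E
```

```text
nest [540.87983792 -16.45589466  82.97199507] cap [ 44.00648083 187.72147896  47.81751393] [ 43.60392844 187.71250441  47.64748249] [17.1668448  17.01524955  3.55041769]
above
offset cm [13.44  3.16 14.61] rot deg [-0.   0.9 -2. ]
grasp rel to start
offset cm [13.53  3.16 20.31] rot deg [-0.   0.9 -2. ]
```

Call:
step_arm([
  {"offset": [13.4,3.2,5],"rot": [0,0.9,-2],"gripper": 8.5},
  {"offset": [13.4,3.2,10],"rot": [0,0.9,-2],"gripper": 8.5},
  {"offset": [13.4,3.2,12],"rot": [0,0.9,-2],"gripper": 8.5},
  {"offset": [13.4,3.2,13],"rot": [0,0.9,-2],"gripper": 7},
  {"offset": [13.4,3.2,14],"rot": [0,0.9,-2],"gripper": 6},
  {"offset": [13.4,3.2,16],"rot": [0,0.9,-2],"gripper": 6},
  {"offset": [13.4,3.2,18],"rot": [0,0.9,-2],"gripper": 6},
  {"offset": [13.4,3.2,20.2],"rot": [0,0.9,-2],"gripper": 6},
  {"offset": [13.4,3.2,20.2],"rot": [0,0.9,-2],"gripper": 6},
  {"offset": [13.4,3.2,20.2],"rot": [0,0.9,-2],"gripper": 6},
])

```text
time_s: 2.4
eef_pos: [501.9, 165.8, 188.2]
ee_rot: [0.136, 0.613, 0.76, 0.169]
force: [-0.2, -0.2, -0.1]
grip_width: 0.701
grip_force: 0.0
```

```bash
python3 - <<'E'
from h import *
s=sense(); print(s["force"],s["grip_width"],(s["eef_pos"]-NEST)@N)
col,P,M,f,c=cam("wrist"); cv2.imwrite("pics/w2.png",col[...,::-1])
E
```

```text
[-0.20781663 -0.16078749 -0.08411424] 0.700727439908297 [ 44.85299775 186.3707762   95.18282733]
```

View pics/w2.png

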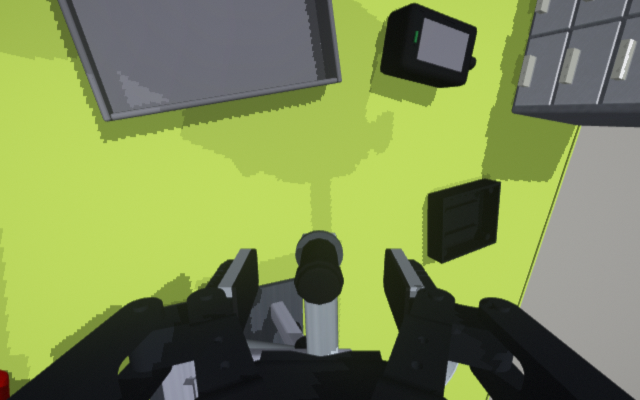

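The knob sits centred between the pads at (320,280). I'll close on it.

Call:
step_arm([
  {"offset": [0,0,0.2],"rot": [0,0,0],"gripper": 3},
  {"offset": [0,0,0.2],"rot": [0,0,0],"gripper": 1.5},
  {"offset": [0,0,0.2],"rot": [0,0,0],"gripper": 1.5},
  {"offset": [0,0,0.2],"rot": [0,0,0],"gripper": 1.5},
  {"offset": [0,0,0.2],"rot": [0,0,0],"gripper": 1.5},
], squeeze=20)

```text
time_s: 2.95
eef_pos: [503.1, 165.6, 186.0]
ee_rot: [0.137, 0.613, 0.76, 0.169]
force: [-3.6, -0.1, 6.5]
grip_width: 0.199
grip_force: 22.1
```

Call:
step_arm([
  {"offset": [-0.05,-0.7,-0.25],"rot": [0,0,0],"gripper": 1.5},
  {"offset": [-0.1,-1.4,-0.25],"rot": [0,0,0],"gripper": 1.5},
  {"offset": [-0.35,-2.6,-0.25],"rot": [0,0,0],"gripper": 1.5},
  {"offset": [-0.8,-3.9,-0.25],"rot": [0,0,0],"gripper": 1.5},
  {"offset": [-1.4,-5.1,-0.25],"rot": [0,0,0],"gripper": 1.5},
  {"offset": [-2.15,-6.2,-0.25],"rot": [0,0,0],"gripper": 1.5},
  {"offset": [-3.05,-7.2,-0.25],"rot": [0,0,0],"gripper": 1.5},
  {"offset": [-4.1,-8.1,-0.25],"rot": [0,0,0],"gripper": 1.5},
  {"offset": [-5.2,-8.9,-0.25],"rot": [0,0,0],"gripper": 1.5},
  {"offset": [-6.4,-9.5,-0.25],"rot": [0,0,0],"gripper": 1.5},
  {"offset": [-7.7,-9.9,-0.25],"rot": [0,0,0],"gripper": 1.5},
  {"offset": [-7.7,-9.9,-0.25],"rot": [0,0,0],"gripper": 1.5},
])

```text
time_s: 4.15
eef_pos: [430.9, 70.1, 146.1]
ee_rot: [0.137, 0.613, 0.759, 0.168]
force: [1.1, -0.8, -0.2]
grip_width: 0.204
grip_force: 21.6
```

```bash
python3 - <<'E'
from h import *
s=sense(); print(s["force"]@N,s["grip_width"],s["grip_force"],((s["eef_pos"]-NEST)@N).round(1))
E
```

```text
[ 0.74230668 -1.05646535 -0.57229657] 0.20428456136905324 21.569196581840515 [-54.2 107.9  94.9]
```

Call:
step_arm([
  {"offset": [-0.9,-0.15,0],"rot": [0,0,0],"gripper": 1.5},
  {"offset": [-1.7,-0.25,0],"rot": [0,0,0],"gripper": 1.5},
  {"offset": [-2.3,-0.3,0],"rot": [0,0,0],"gripper": 1.5},
  {"offset": [-2.5,-0.3,0],"rot": [0,0,0],"gripper": 1.5},
  {"offset": [-2.7,-0.3,0],"rot": [0,0,0],"gripper": 1.5},
  {"offset": [-2.7,-0.3,0],"rot": [0,0,0],"gripper": 1.5},
  {"offset": [-2.7,-0.3,0],"rot": [0,0,0],"gripper": 1.5},
])

```text
time_s: 4.85
eef_pos: [433.9, 44.4, 144.9]
ee_rot: [0.137, 0.613, 0.76, 0.169]
force: [2.8, 3.6, 1.5]
grip_width: 0.203
grip_force: 21.6
```

```bash
python3 - <<'E'
from h import *
s=sense(); print(s["force"]@N,s["grip_width"],s["grip_force"],((s["eef_pos"]-NEST)@N).round(1))
E
```

```text
[ 3.80465821  2.9454527  -0.117184  ] 0.2031777550413389 21.585938036441803 [-56.9  82.1  94.9]
```

Call:
step_arm([
  {"offset": [0.3,0,0],"rot": [0,0,0],"gripper": 3.5},
  {"offset": [0.3,0,0],"rot": [0,0,0],"gripper": 3.5},
  {"offset": [0.3,0,0],"rot": [0,0,0],"gripper": 3.5},
  {"offset": [0.3,0,-2],"rot": [0,0,0],"gripper": 3.5},
  {"offset": [0.3,0,-5],"rot": [0,0,0],"gripper": 3.5},
  {"offset": [-3,2,-10],"rot": [0,0,0],"gripper": 8},
  {"offset": [-6,5,-14],"rot": [0,0,0],"gripper": 8},
  {"offset": [-6,5.7,-16],"rot": [0,0,0],"gripper": 8},
  {"offset": [-6,5.7,-16],"rot": [0,0,0],"gripper": 8},
  {"offset": [-6,5.7,-16],"rot": [0,0,0],"gripper": 8},
])

```text
time_s: 5.85
eef_pos: [430.5, -17.9, 313.7]
ee_rot: [0.137, 0.613, 0.76, 0.168]
force: [-0.1, 0.1, -0.2]
grip_width: 0.937
grip_force: 0.0
```

```bash
python3 - <<'E'
from h import *
s=sense(); print(s["force"]@N,s["grip_width"],((s["eef_pos"]-NEST)@N).round(1))
col,P,M,f,c=cam("wrist"); cv2.imwrite("pics/w3.png",col[...,::-1]); np.savez("w3.npz",col=col,P=P,M=M)
E
```

```text
[-0.16120835  0.13952889 -0.10299422] 0.9366827335454628 [ -0.5  21.9 254.8]
```

View pics/w3.png

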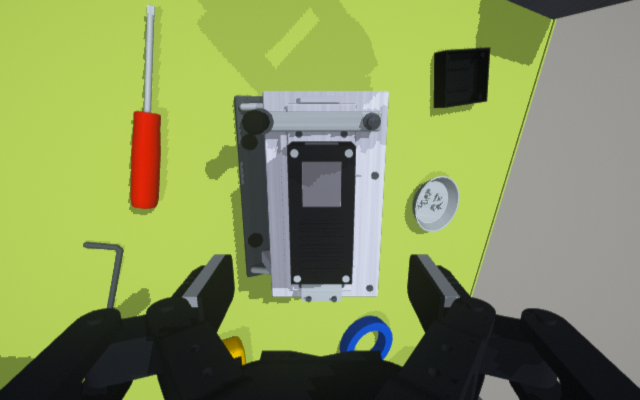

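The arm now lies fully across the left end (knob at (256,122), pivot at (372,121)), with the cover in place at (288–355, 143–285). Next I'll re-measure the cover from here and compute the grasp.

```bash
python3 - <<'E'
from h import *
d=np.load("w3.npz"); P=d["P"]; L=(P-NEST)@N
m=((abs(L[...,2]-52)<5)&(abs(L[...,0])<45)&(abs(L[...,1])<80)); m[300:]=0
k,lab,st,ce=cv2.connectedComponentsWithStats(m.astype(np.uint8)); j=1+np.argmax(st[1:,4])
T=L[lab==j]; print(st[j],cv2.minAreaRect(T[:,:2].astype(np.float32)),np.median(T[:,2]))
kn=L[110:135,240:272].reshape(-1,3); kn=kn[(kn[:,2]>42)&(kn[:,2]<56)]; print("knob",np.median(kn,0))
go(nest([0,0,130]),RT); go(nest([0,0,92]),RT)
E
```

```text
[ 287  145   69  139 8985] ((0.0864105224609375, -0.013763427734375), (58.20135498046875, 130.25950622558594), 0.020935440436005592) 51.972127945731955
knob [-56.0753412   83.99739354  47.16571402]
offset cm [-2.24  0.12 12.41] rot deg [-0.1 -0.  -0. ]
offset cm [-2.24  0.13 16.21] rot deg [-0.1 -0.  -0. ]
```

Call:
step_arm([
  {"offset": [-2.2,0.1,5],"rot": [0,0,0],"gripper": 8.5},
  {"offset": [-2.2,0.1,9],"rot": [0,0,0],"gripper": 8.5},
  {"offset": [-2.2,0.1,12],"rot": [0,0,0],"gripper": 8.5},
  {"offset": [-2.2,0.1,14],"rot": [0,0,0],"gripper": 8.5},
  {"offset": [-2.2,0.1,15.2],"rot": [0,0,0],"gripper": 8.5},
  {"offset": [-2.2,0.1,16],"rot": [0,0,0],"gripper": 8.5},
  {"offset": [-2.2,0.1,16],"rot": [0,0,0],"gripper": 6.5},
  {"offset": [-2.2,0.1,16],"rot": [0,0,0],"gripper": 5},
  {"offset": [-2.2,0.1,16],"rot": [0,0,0],"gripper": 5},
  {"offset": [-2.2,0.1,16],"rot": [0,0,0],"gripper": 5},
  {"offset": [-2.2,0.1,16],"rot": [0,0,0],"gripper": 5},
  {"offset": [-2.2,0.1,16],"rot": [0,0,0],"gripper": 5},
], squeeze=60)

```text
time_s: 7.1
eef_pos: [502.2, -24.9, 170.1]
ee_rot: [0.137, 0.613, 0.76, 0.169]
force: [-6.5, 0.3, 6.9]
grip_width: 0.668
grip_force: 65.7
```

```bash
python3 - <<'E'
from h import *
s=sense(); print(s["force"]@N,s["grip_width"]*85,s["grip_force"],((s["eef_pos"]-NEST)@N).round(1))
E
```

```text
[-2.78985355  1.65248156  8.91588224] 56.78493346438687 65.70804387331009 [ 1.  -0.1 95.7]
```

Call:
step_arm([
  {"offset": [0,0,-0.3],"rot": [0,0,0],"gripper": 5},
  {"offset": [0,0,-0.7],"rot": [0,0,0],"gripper": 5},
  {"offset": [0,0,-1.2],"rot": [0,0,0],"gripper": 5},
  {"offset": [0,0,-1.7],"rot": [0,0,0],"gripper": 5},
  {"offset": [0,0,-2.2],"rot": [0,0,0],"gripper": 5},
  {"offset": [0,0,-2.8],"rot": [0,0,0],"gripper": 5},
  {"offset": [0,0,-3.4],"rot": [0,0,0],"gripper": 5},
  {"offset": [0,0,-4.0],"rot": [0,0,0],"gripper": 5},
  {"offset": [0,0,-4.6],"rot": [0,0,0],"gripper": 5},
  {"offset": [0,0,-5.2],"rot": [0,0,0],"gripper": 5},
  {"offset": [0,0,-6],"rot": [0,0,0],"gripper": 5},
  {"offset": [0,0,-7],"rot": [0,0,0],"gripper": 5},
])

```text
time_s: 8.3
eef_pos: [473.2, -31.1, 233.4]
ee_rot: [0.136, 0.613, 0.76, 0.168]
force: [0.1, -0.6, -2.7]
grip_width: 0.667
grip_force: 67.0
```

Call:
step_arm([
  {"offset": [0,0,-2],"rot": [0,0,0],"gripper": 5},
  {"offset": [0,0,-4],"rot": [0,0,0],"gripper": 5},
  {"offset": [0,0,-6],"rot": [0,0,0],"gripper": 5},
  {"offset": [0,0,-6],"rot": [0,0,0],"gripper": 5},
  {"offset": [0,0,-6],"rot": [0,0,0],"gripper": 5},
])

```text
time_s: 8.8
eef_pos: [448.6, -36.5, 287.1]
ee_rot: [0.137, 0.613, 0.76, 0.168]
force: [-0.6, -0.3, -1.2]
grip_width: 0.665
grip_force: 67.0
```

```bash
python3 - <<'E'
from h import *
s=sense(); print(s["force"]@N,s["wrist_torque"],s["grip_width"]*85,s["grip_force"],((s["eef_pos"]-NEST)@N).round(1))
col,P,M,f,c=cam("scene"); np.savez("s2.npz",col=col,P=P)
a=cv2.resize(col[120:290,230:450],None,fx=2,fy=2)[...,::-1]
col,P,M,f,c=cam("wrist"); np.savez("w4.npz",col=col,P=P,M=M)
cv2.imwrite("pics/m4.png",np.vstack([a,cv2.resize(col[...,::-1],(440,275))]))
E
```

```text
[-1.07764608 -0.13758943 -0.8171148 ] [-0.04567584  0.28824537 -0.02992103] 56.55468839931056 66.9543394446373 [ 7.000e-01 -1.000e-01  2.249e+02]
```

View pics/m4.png

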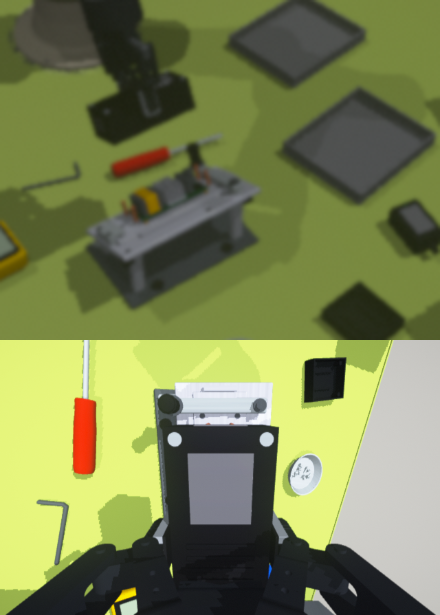

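The cover is off and held straight, and the chassis is seated under the strap. Next I'll hover over the far tray.

```bash
python3 - <<'E'
from h import *
d=np.load("w4.npz"); L=(d["P"]-NEST)@N; s=sense(); t=(s["eef_pos"]-NEST)@N
q=L[130:240,265:385].reshape(-1,3); q=q[abs(q[:,2]-(t[2]-44))<15]; A=np.c_[q[:,:2],np.ones(len(q))]; co=np.linalg.lstsq(A,q[:,2],rcond=None)[0]
print("cover top below TCP",t[2]-np.median(q[:,2]),"slopes deg",np.degrees(co[:2]), "top edge y max",np.nanpercentile(q[:,1],99))
pl=L[75:100,260:300].reshape(-1,3); print("nest things z",np.nanmedian(pl[:,2]))
d=np.load("s2.npz"); P=d["P"]; c=d["col"].astype(int)
m=(P[...,2]>-5)&(P[...,2]<35)&(c[...,1]-c[...,2]<30)&(abs(P[...,0]-464)<130)&(abs(P[...,1]-337)<140)
k,lab,st,ce=cv2.connectedComponentsWithStats(m.astype(np.uint8)); j=1+np.argmax(st[1:,4]); T=P[lab==j]
print(st[j],cv2.minAreaRect(T[:,:2].astype(np.float32)), np.percentile(T[:,2],[5,50,95]))
go([464,337,210],toolR(axes(22,0)))
E
```

```text
cover top below TCP 43.280009849181795 slopes deg [-0.22149895 -0.97345618] top edge y max 63.35270477260316
nest things z 13.103501550712064
[ 371  164   76   58 2434] ((466.5440673828125, 334.42578125), (162.84817504882812, 199.3941650390625), 22.39537239074707) [ 0.49422758  5.6883236  24.75202472]
offset cm [36.16  5.3  10.89] rot deg [24.9  2.1 -9.6]
```

Call:
step_arm([
  {"offset": [3,0.4,0],"rot": [2,0.2,-0.8],"gripper": 5},
  {"offset": [7,1,0.5],"rot": [5,0.4,-2],"gripper": 5},
  {"offset": [11,1.6,1.5],"rot": [8,0.7,-3],"gripper": 5},
  {"offset": [15,2.2,3],"rot": [11,0.9,-4.2],"gripper": 5},
  {"offset": [19,2.8,4.5],"rot": [14,1.2,-5.4],"gripper": 5},
  {"offset": [23,3.4,6],"rot": [17,1.4,-6.5],"gripper": 5},
  {"offset": [27,4,7.5],"rot": [20,1.7,-7.7],"gripper": 5},
  {"offset": [31,4.6,9],"rot": [22.5,1.9,-8.7],"gripper": 5},
  {"offset": [34,5,10],"rot": [24,2,-9.3],"gripper": 5},
  {"offset": [36.2,5.3,10.9],"rot": [24.9,2.1,-9.6],"gripper": 5},
  {"offset": [36.2,5.3,10.9],"rot": [24.9,2.1,-9.6],"gripper": 5},
  {"offset": [36.2,5.3,10.9],"rot": [24.9,2.1,-9.6],"gripper": 5},
])

```text
time_s: 10.1
eef_pos: [463.9, 337.3, 209.3]
ee_rot: [0.0, 0.559, 0.829, -0.001]
force: [0.4, -0.5, -1.3]
grip_width: 0.664
grip_force: 66.8
```

```bash
python3 - <<'E'
from h import *
s=sense(); print(s["joints"].round(2),s["force"],s["grip_force"])
go([464.5,336,96],toolR(axes(22,0)))
col,P,M,f,c=cam("wrist"); cv2.imwrite("pics/w5.png",col[...,::-1])
E
```

```text
[ 0.43  0.51  1.47 -0.    1.16  0.04] [ 0.4479847  -0.45355098 -1.32482446] 66.81392848491669
offset cm [-1.300e-01  1.000e-02  1.133e+01] rot deg [-0.1  0.1  0. ]
```

View pics/w5.png

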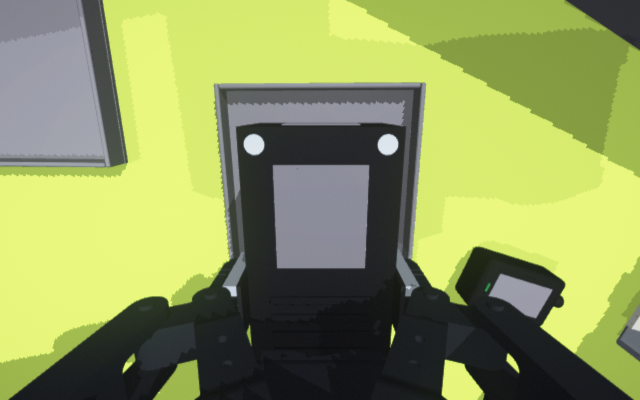

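The cover is centred and square over the tray, whose edges are at columns 216–424 and whose far rim is at row 85. Now I'll lower it slowly.

Call:
step_arm([
  {"offset": [-0.1,0,2],"rot": [0,0,0],"gripper": 5},
  {"offset": [-0.1,0,4],"rot": [0,0,0],"gripper": 5},
  {"offset": [-0.1,0,6],"rot": [0,0,0],"gripper": 5},
  {"offset": [-0.1,0,8],"rot": [0,0,0],"gripper": 5},
  {"offset": [-0.1,0,9.3],"rot": [0,0,0],"gripper": 5},
  {"offset": [-0.1,0,10.2],"rot": [0,0,0],"gripper": 5},
  {"offset": [-0.1,0,10.7],"rot": [0,0,0],"gripper": 5},
  {"offset": [-0.1,0,11],"rot": [0,0,0],"gripper": 5},
  {"offset": [-0.1,0,11.2],"rot": [0,0,0],"gripper": 5},
  {"offset": [-0.1,0,11.2],"rot": [0,0,0],"gripper": 5},
])

```text
time_s: 11.15
eef_pos: [464.8, 336.2, 98.8]
ee_rot: [0.001, 0.56, 0.829, 0.0]
force: [-0.1, -0.8, -1.7]
grip_width: 0.669
grip_force: 66.9
```

Call:
step_arm([
  {"offset": [0,0,0.1],"rot": [0,0,0],"gripper": 5},
  {"offset": [0,0,0.2],"rot": [0,0,0],"gripper": 5},
  {"offset": [0,0,0.3],"rot": [0,0,0],"gripper": 5},
  {"offset": [0,0,0.3],"rot": [0,0,0],"gripper": 5},
  {"offset": [0,0,0.3],"rot": [0,0,0],"gripper": 5},
])

```text
time_s: 11.65
eef_pos: [464.8, 336.2, 95.6]
ee_rot: [0.001, 0.56, 0.829, 0.0]
force: [0.6, -0.5, -1.2]
grip_width: 0.671
grip_force: 66.9
```

Call:
step_arm([
  {"offset": [0,0,0.1],"rot": [0,0,0],"gripper": 5},
  {"offset": [0,0,0.15],"rot": [0,0,0],"gripper": 5},
  {"offset": [0,0,0.2],"rot": [0,0,0],"gripper": 5},
  {"offset": [0,0,0.2],"rot": [0,0,0],"gripper": 5},
])

```text
time_s: 12.05
eef_pos: [464.7, 336.2, 93.4]
ee_rot: [0.001, 0.56, 0.829, -0.0]
force: [0.1, 0.3, -1.8]
grip_width: 0.664
grip_force: 66.9
```

Call:
step_arm([
  {"offset": [0,0,0.1],"rot": [0,0,0],"gripper": 5},
  {"offset": [0,0,0.15],"rot": [0,0,0],"gripper": 5},
  {"offset": [0,0,0.2],"rot": [0,0,0],"gripper": 5},
  {"offset": [0,0,0.2],"rot": [0,0,0],"gripper": 5},
])

```text
time_s: 12.45
eef_pos: [464.8, 336.2, 91.6]
ee_rot: [0.001, 0.56, 0.829, 0.0]
force: [0.3, -0.3, -0.6]
grip_width: 0.669
grip_force: 67.0
```

Call:
step_arm([
  {"offset": [0,0,0.05],"rot": [0,0,0],"gripper": 5},
  {"offset": [0,0,0.1],"rot": [0,0,0],"gripper": 5},
  {"offset": [0,0,0.1],"rot": [0,0,0],"gripper": 5},
])

```text
time_s: 12.75
eef_pos: [464.8, 336.2, 91.6]
ee_rot: [0.001, 0.56, 0.829, 0.0]
force: [-4.6, -3.0, 11.5]
grip_width: 0.67
grip_force: 68.3
```

Contact: 11.5 N upward, so the rim is on the floor. Next I'll release to a part opening and retreat straight up.

Call:
step_arm([
  {"offset": [0,0,0],"rot": [0,0,0],"gripper": 6},
  {"offset": [0,0,0],"rot": [0,0,0],"gripper": 6.6},
  {"offset": [0,0,0],"rot": [0,0,0],"gripper": 7.2},
  {"offset": [0,0,0],"rot": [0,0,0],"gripper": 7.2},
  {"offset": [0,0,0],"rot": [0,0,0],"gripper": 7.2},
  {"offset": [0,0,-1],"rot": [0,0,0],"gripper": 7.2},
  {"offset": [0,0,-3],"rot": [0,0,0],"gripper": 7.2},
  {"offset": [0,0,-6],"rot": [0,0,0],"gripper": 7.2},
  {"offset": [0,0,-10],"rot": [0,0,0],"gripper": 7.2},
  {"offset": [0,0,-14],"rot": [0,0,0],"gripper": 7.2},
  {"offset": [0,0,-16],"rot": [0,0,0],"gripper": 7.2},
  {"offset": [0,0,-16],"rot": [0,0,0],"gripper": 7.2},
])

```text
time_s: 13.95
eef_pos: [465.2, 336.7, 254.5]
ee_rot: [0.003, 0.559, 0.829, 0.003]
force: [-0.2, -0.1, 0.4]
grip_width: 0.841
grip_force: 0.0
```

```bash
python3 - <<'E'
from h import *
s=sense(); print(s["force"],s["grip_width"],s["eef_pos"])
col,P,M,f,c=cam("wrist"); a=cv2.resize(col,(480,300))
sc,P2,_,_,_=cam("scene"); b=cv2.resize(sc[120:290,230:450],None,fx=1.7,fy=1.7)
b=cv2.resize(b,(480,300)); cv2.imwrite("pics/w6.png",np.vstack([a,b])[...,::-1])
k=((col.astype(int).sum(2)<140)&(P[...,2]>35)&(P[...,2]<65)); k[330:]=0
q=P[k]; print("top",cv2.minAreaRect(q[:,:2].astype(np.float32)),np.percentile(q[:,2],[5,50,95]))
E
```

```text
[-0.2064111 -0.0714505  0.3864275] 0.8409688336544401 [465.17053159 336.71465209 254.46309985]
top ((525.3289184570312, 429.8593444824219), (340.5275573730469, 135.65408325195312), 57.2890510559082) [39.92664395 47.835179   58.15873031]
```

View pics/w6.png

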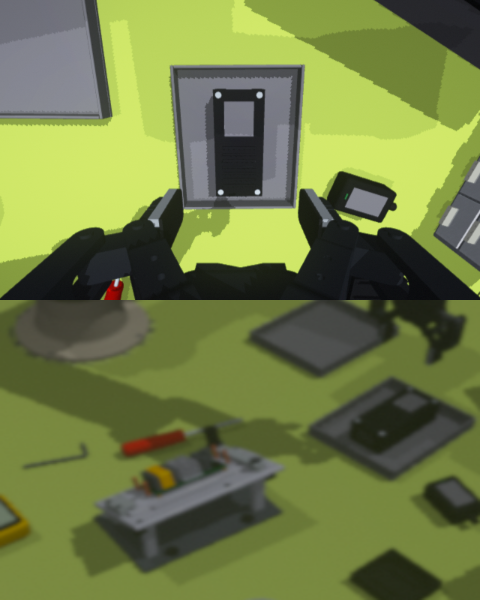

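The cover lies flat and centred in the far tray, with its top at about 48 mm (50 mm expected). The chassis is still seated under the arm. I'll hand the job in.

```bash
python3 -c "
from rig import *
print(finish_job())"
```

```text
the job is handed in; nothing more can be done
None
```

The cover is off and lies flat, open side down, in the far tray, the chassis is still seated under the fully swung hold-down arm, and the job was handed in at about 14 s; no verdict was returned.

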